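# Press the clay roller and the paddle back into the tool case

## Task

Put the clay roller and the wooden paddle back into the open tool case: set each one, the same way up as it lies, into the cutout of its own shape and press it past the springy nubs until it is fully home, level on the cutout's floor along its whole length. Let go of both, and leave the trimming tool already in the case, the bowl, the slip jar and the wooden rib where they are.

Things in the scene. Friction and masses are not known exactly. Their poses are not given: they have to be found in the camera images.
- paddle_mid (a point): Loose beech clay paddle, 0.10 to 0.17 kg, 200 mm long, 22 mm thick, lying flat. The point is its balance point, 11 mm over its underside (half-way up); x points to the blade's tip, z up. Blade 52 mm wide, from 30 mm behind the point to 80 mm ahead; handle 24 mm wide, from 30 to 120 mm behind. Can be gripped across the blade at the point. Lower edges rounded.
- roller_mid (a point): Loose clay roller, 0.10 to 0.16 kg, lying flat. The point is in the handle near the balance point, 13 mm over the underside; x points to the barrel, z up. Brown handle 24 wide, 26 mm high, from 100 mm behind the point to 30 ahead: grip it across at the point. Metal frame 68 wide, 26 mm high, 31 to 66 mm ahead; barrel across, 60 mm long, 30 mm diameter, its axis 57 mm ahead; it does not turn.
- paddle_cutout (a point): Point on the floor of the paddle's cutout, straight under where paddle_mid belongs: 11 mm above this when fully home, with the paddle's x along this x (axes as the case's). Paddle's outline plus 2 mm all round, 13 mm deep, upright walls; the seated paddle stands 9 mm proud. A pair of nubs bears on the blade 35 mm ahead of this point, another on the handle 85 mm behind.
- roller_cutout (a point): Point on the floor of the roller's cutout, straight under where roller_mid belongs: 13 mm above this when fully home, the roller's x along this x (axes as the case's). Roller's outline plus 2 mm round the handle, 2.5 mm round frame and barrel (a rectangle), 13 mm deep; seated, the handle stands 13 mm proud, the barrel 17. Nubs: on the frame's sides 48 mm ahead, on the handle 65 mm behind.
- case: Open blue tool case, fixed; origin: centre of its underside. 254 (x) by 246 mm (y); flat black insert, top 33 mm up, yellow cutout floors 20 mm up. Cutouts lie along x: paddle at y -71.5, roller +19.5, trimming tool +87.5 mm. Springy nubs in the walls hold a tool up about 5 mm off the floor until pressed down with 8 to 17 N; then friction holds it. Lid lies open beyond +x, 26 mm high.
- trimmer_mid (a point): Loop trimming tool, 182 by 24 mm, 14 mm thick, loose in its own cutout in the case, its top about 1 mm above the insert. Leave it alone. The point is its centre; x along the tool.
- bowl: Terracotta bowl, 124 mm diameter, 55 mm high, standing on the table. Leave it alone. Origin: centre of its underside.
- slip_jar: Cream jar with a white lid, 76 mm diameter, 55 mm high, standing on the table. Leave it alone. Origin: centre of its underside.
- rib_mid (a point): Dark wooden throwing rib, 102 by 46 mm, 9 mm thick, lying flat on the table. Leave it alone. The point is its centre.
Mind the look-alikes: they are no part of the job. Leave any blue or purple look-alike of the part that bears paddle_mid alone.

How it is judged:
By the outcome, as a careful person would: the job done as asked, in the order asked, and still so for the second after the job is handed in, with the robot touching nothing.
It also fails if it takes over 72 s, if anything falls off the work surface, if the arm or the gripper's body presses on something with over 40 N, if the wrist force passes 120 N, or if a joint passes its speed limit or range.

## Robot

A 6-joint arm with a two-finger parallel gripper is mounted at the origin on the work surface. World frame = base frame: x ahead of the robot, y to its left, z up, the work surface at z = 0. Lengths are in mm, angles in rad, forces in N, time in s.
With the tool pointing down it reaches from about 350 to 775 mm from the base axis. Payload 7.3 kg.
Tool frame: the origin (TCP) lies on the front face of the gripper's body, between the roots of the fingers; the fingertips stand 66 mm ahead of it and the grasp point (between the pads) lies 47 mm ahead of it (bot.tcp_to_grasp is the z of the grasp point in the tool frame, in mm); z points along the fingers, y is the direction in which the jaws open and shut (so a half turn about z gives the same grasp; the last joint's range is limited). The gripper opens to 92 mm and grips with 3 to 60 N. Pads are 19 mm wide; open, the fingers measure 130 mm over their backs; the gripper's body (75 mm by 190 mm) begins 47 mm behind the grasp point.
Start: joints at [-1.285, 0.342, 1.524, -0, 1.275, -0.146], TCP at [219.738, -476.816, 292.241] pointing down, gripper open.
Joint ranges: [-2.53, 2.53], [-0.77, 2.02], [0.04, 2.7], [-1, 4.14], [0.28, 2.66], [-3.11, 3.11]. Speed limits (rad/s): [2.57, 2.57, 3.14, 3.14, 3.14, 3.14].

## Interface

Orientations are given as [roll, pitch, yaw] about the fixed x, y, z axes, in that order (R = Rz(yaw) Ry(pitch) Rx(roll)).
In Python, from plant import bot gives the robot as it stands.
- The arm moves only by the tool carry_out, never from a script. Its argument "deltas" is a list that holds one entry, the list of rows, each a list of 4 numbers: the shift along the tool's x, y, z in mm, then the turn about the tool's z in units of 5 degrees (1.0 is 5 degrees). A call has 1 to 20 rows; each row is the pose to reach, as a shift and turn from the pose commanded when the call began, along the tool's axes at that moment; what a row does not reach only later rows make up. A row lasts 1/10 s, in which the tool goes at most 50 mm and 8.59 degrees, less where a joint would pass 70% of its speed; a pose out of reach is approached as far as the arm can. A call with a gripper value outside its range is refused whole. "fingers" is the finger opening in mm, from 0 to 91.8, set as the call begins (left out, the last holds). The fingers move at their own pace and stop on an object; the grip force is fixed at half the most. Time passes only in rows, so rows that repeat a pose let the fingers close. It gives the time, the measured TCP pose, the force and the opening at its end, in the units of the state.
- bot.get_obs(): the state, without advancing time (a new reading comes with each control period).
- bot.capture(name): name is "side" or "top" or "wrist"; returns (picture, depth): 384x512x3 uint8, blue, green, red; 384x512 float32, mm along the optical axis (not along the pixel's ray), 0 where there is no reading.
- bot.camera_model(name): a dict with "K" (3x3 intrinsics, pixels), "camera_from_world" (4x4, takes a point from world to camera coordinates). Camera axes: x right, y down, z forward; pixel columns grow to the right and rows downward; lengths in mm; the calibration is good to about 2 mm. The wrist camera is an equidistant fisheye: a pixel r from the principal point sees the ray r / f radians off the axis. A picture is of the moment at which its call begins: read the wrist's pose just before it. camera_model takes no time and is no camera call; for the wrist camera it gives the pose at the moment of the call.
- bot.close_job(): hands the job in, once; it reports no verdict.
The state is a dict: "time": time; "joint_positions": joint angles; "dq": joint speeds; "tau": joint torques, N m; "tool_pos": TCP position; "tcp_rot": TCP orientation; "contact_force": force on the tool from outside, world axes, zero at the start; "moment": the same for the moment, N m; "grip_width": finger opening in mm.
Only numpy, scipy, OpenCV 4.12 (cv2) and the standard library are available. Lean on these libraries where they do the work, as an engineer would, in place of code of your own. Each camera call takes 0.05 s, during which the arm holds its last target. There are 200 camera calls.

## Working session

There is one attempt and no reset: what is moved stays moved. The work goes in short steps, Python scripts to look and compute and a tool call to move; the robot and the scene stay as the last step left them, time stands still between calls to the robot, and variables do not carry over. Pictures are saved under pics/ and viewed, about 8 in all and at most 12, crops included, and the job is handed in when it is done.

Besides the shell and the picture viewer there is one more tool, called after "Request:" as name([rows], argument=value, ...), one row to a line, values as JSON. carry_out: Moves the arm, as the interface text tells. Its arguments: {"type":"object","properties":{"deltas":{"type":"array","items":{"type":"array","items":{"type":"array","items":{"type":"number"}}}},"fingers":{"type":"number"}},"required":["deltas"]}

```bash
mkdir -p pics; ls
cat > h.py <<'E'
import numpy as np, cv2
from plant import bot
def px2w(cam,d,u,v,z=None):
    m=bot.camera_model(cam); K=np.array(m["K"]); T=np.linalg.inv(np.array(m["camera_from_world"]))
    r=np.array([(u-K[0,2])/K[0,0],(v-K[1,2])/K[1,1],1.])
    if z is None: return T[:3,:3]@(r*d[int(v),int(u)])+T[:3,3]
    w=T[:3,:3]@r; return T[:3,3]+w*(z-T[2,3])/w[2]
E
python3 - <<'E'
from h import *
o=bot.get_obs();print(o)
for c in("top","side"):
    p,d=bot.capture(c);cv2.imwrite(f"pics/{c}0.png",p);np.save(f"{c}0.npy",d);m=bot.camera_model(c);print(c,m)
    big=cv2.resize(p,(800,600),interpolation=cv2.INTER_CUBIC);cv2.imwrite(f"pics/{c}0b.png",big)
E
```

```text
pics
{'time': 0.0, 'joint_positions': array([-1.28505512e+00,  3.42697231e-01,  1.52505117e+00,  2.52679730e-05,
        1.27537669e+00, -1.46000064e-01]), 'dq': array([ 1.70877705e-03,  1.41352751e-05, -5.10546026e-06,  7.71922329e-04,
       -2.15799977e-03,  3.42168901e-05]), 'tau': array([-1.20577966e-03, -4.31238949e+01, -2.44214541e+01,  7.16224336e-02,
        5.59552107e-02, -1.09281798e-04]), 'tool_pos': array([ 219.6233933 , -476.50634549,  291.54619085]), 'tcp_rot': array([-3.14008003e+00, -2.46847964e-04,  4.31733711e-01]), 'contact_force': array([0.19129725, 0.4203089 , 0.0749976 ]), 'moment': array([0.02951229, 0.0343659 , 0.0053809 ]), 'grip_width': 91.8635399542511}
top {'K': array([[416.81174089,   0.        , 261.14840359],
       [  0.        , 416.81174089, 188.14030684],
       [  0.        ,   0.        ,   1.        ]]), 'camera_from_world': array([[ 1.31801787e-01, -9.91272248e-01, -2.76040395e-03,
        -1.62991826e+02],
       [-9.70842981e-01, -1.28521976e-01, -2.02351199e-01,
         4.86338823e+02],
       [ 2.00230355e-01,  2.93501683e-02, -9.79309130e-01,
         1.04776344e+03],
       [ 0.00000000e+00,  0.00000000e+00,  0.00000000e+00,
         1.00000000e+00]])}
side {'K': array([[444.93031962,   0.        , 253.73893339],
       [  0.        , 444.93031962, 191.59234337],
       [  0.        ,   0.        ,   1.        ]]), 'camera_from_world': array([[-7.37118456e-01, -6.75728489e-01, -6.88403150e-03,
         2.99570726e+02],
       [-3.57704640e-01,  3.98804455e-01, -8.44394693e-01,
         2.60197168e+02],
       [ 5.73326932e-01, -6.19956462e-01, -5.35677341e-01,
         1.01768001e+03],
       [ 0.00000000e+00,  0.00000000e+00,  0.00000000e+00,
         1.00000000e+00]])}
```

View pics/top0b.png

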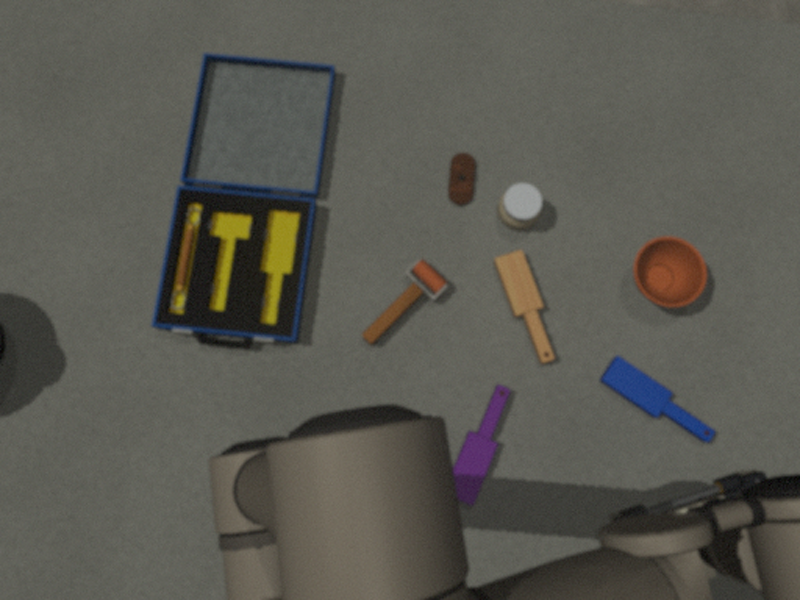

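The top view shows everything: case left (insert centre ~(240,263)), roller (barrel ~(428,278), handle end ~(371,337)), beech paddle (tip ~(511,254), handle end ~(548,361)); the purple and blue paddles are decoys.

Run:
```python
from h import *
p=cv2.imread("pics/top0.png");d=np.load("top0.npy")
s=1/1.5625
def w(n,u,v,z): print(n,u,v,np.round(px2w("top",d,u*s,v*s,z),1),"depthz",np.round(px2w("top",d,u*s,v*s)[2],1))
for a in [("tip",511,254,22),("pend",548,361,22),("pmid",526,296,22),("barrel",428,278,28),("rend",371,337,26),("rhand",415,290,26),("bowl",670,272,55),("jar",521,203,55),("rib",461,179,9),
 ("cut pad tip",284,211,20),("cut pad end",270,323,20),("cut rol tip",233,214,20),("cut rol end",219,310,20),("insert",200,260,33),("corner",181,188,33),("corner",314,200,33),("corner",297,340,33),("corner",156,326,33)]: w(*a)
a=cv2.resize(p[110:250,90:250],(800,700)[:2] if 0 else (686,600),interpolation=cv2.INTER_CUBIC)
b=cv2.resize(p[150:240,225:365],(800,514),interpolation=cv2.INTER_CUBIC)
cv2.imwrite("pics/cA.png",a);cv2.imwrite("pics/cB.png",b)
```

```text
tip 511 254 [ 603.6 -265.9   22. ] depthz 18.2
pend 548 361 [ 425.5 -346.6   22. ] depthz 21.2
pmid 526 296 [ 532.3 -299.1   22. ] depthz 18.0
barrel 428 278 [ 540.4 -127.4   28. ] depthz 27.0
rend 371 337 [426.1 -44.4  26. ] depthz 27.7
rhand 415 290 [ 516.9 -107.9   26. ] depthz 24.8
bowl 670 272 [ 597.9 -530.6   55. ] depthz 3.7
jar 521 203 [ 686.8 -269.8   55. ] depthz 58.7
rib 461 179 [ 735.5 -163.6    9. ] depthz 7.3
cut pad tip 284 211 [630.  141.9  20. ] depthz 20.4
cut pad end 270 323 [428.1 131.4  20. ] depthz 18.9
cut rol tip 233 214 [612.6 230.9  20. ] depthz 20.8
cut rol end 219 310 [438.8 222.6  20. ] depthz 19.6
insert 200 260 [519.2 267.8  33. ] depthz 35.3
corner 181 188 [644.2 327.   33. ] depthz 31.8
corner 314 200 [652.9  89.6  33. ] depthz 33.6
corner 297 340 [403.7  78.1  33. ] depthz 15.7
corner 156 326 [395.9 319.2  33. ] depthz 27.2
```

View pics/cA.png

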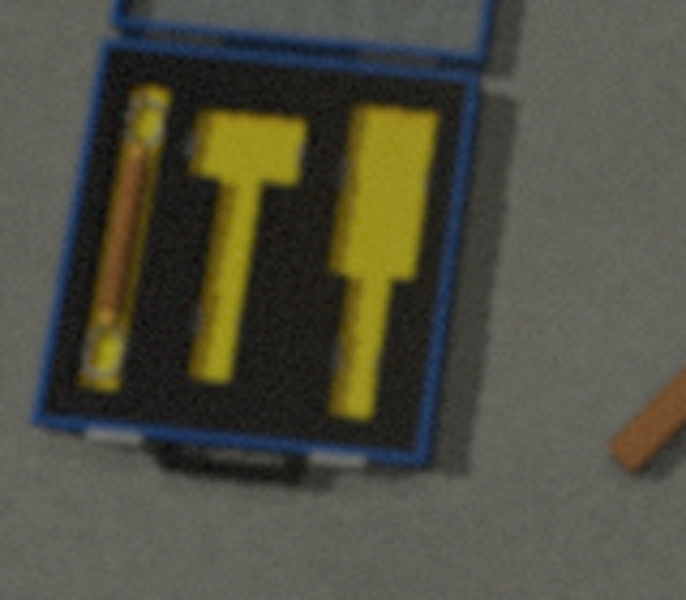

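View pics/cB.png

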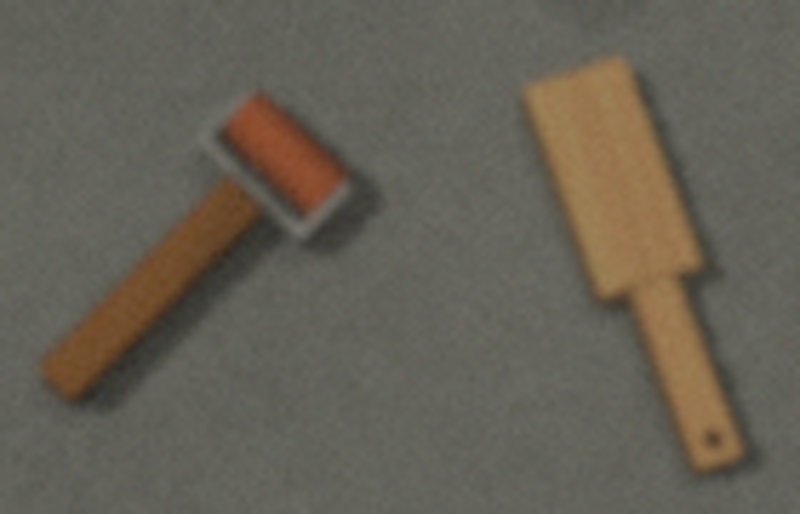

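```bash
cat >> h.py <<'E'
from scipy.spatial.transform import Rotation as Ro
def go(x,y,z,yawdeg,o=None):
    "delta in tool axes & turn units from the measured pose"
    o=o or bot.get_obs();R=Ro.from_euler("xyz",o["tcp_rot"]).as_matrix()
    dl=R.T@(np.array([x,y,z])-o["tool_pos"]);t=-(yawdeg-np.degrees(o["tcp_rot"][2]));t=(t+180)%360-180
    print("t",o["time"],"pos",o["tool_pos"].round(1),"rot",np.degrees(o["tcp_rot"]).round(2),"-> delta",dl.round(1),"turn units",round(t/5,3))
E
python3 - <<'E'
from h import *
A=lambda u,v:(90+(u+.5)/4.2875-.5,110+(v+.5)/4.2857-.5)
B=lambda u,v:(225+(u+.5)/5.714-.5,150+(v+.5)/5.711-.5)
def P(f,pts,z): return [px2w("top",None,*f(*p),z)[:2] for p in pts]
re=np.mean(P(B,[(42,368),(75,402)],26),0); fr=P(B,[(203,138),(300,235)],26); bar=np.mean(P(B,[(222,130),(260,93),(345,185),(305,215)],22),0)
print("roller end",re,"frame corners",fr,np.linalg.norm(fr[0]-fr[1]),"bar",bar)
m=np.mean(fr,0);a=m-re;print("len(131)",np.linalg.norm(a),"yaw",np.degrees(np.arctan2(a[1],a[0])),"yaw2",np.degrees(np.arctan2(*(fr[0]-fr[1])[::-1]))-90)
a/=np.linalg.norm(a);print("roller_mid",re+100*a,m-31*a)
c=P(B,[(525,88),(630,58),(702,268),(602,298)],22);he=np.mean(P(B,[(693,472),(742,457)],22),0)
t=(c[0]+c[1])/2;a=t-he;print("paddle len(200)",np.linalg.norm(a),"yaw",np.degrees(np.arctan2(a[1],a[0])),"w",np.linalg.norm(c[0]-c[1]))
a/=np.linalg.norm(a);print("paddle_mid",t-80*a,he+120*a,(c[2]+c[3])/2+30*a)
print("case inner corners z33",np.round(P(A,[(108,48),(475,75),(418,452),(45,415)],33),1))
print("case outer corners z33",np.round(P(A,[(103,38),(483,76),(428,466),(33,425)],33),1))
K=bot.camera_model("wrist");print(K)
go(500,-95,200,-36)
E
```

```text
roller end [421.71007428 -37.97809798] frame corners [array([547.44818605, -88.88284528]), array([ 506.91609603, -140.29999454])] 65.47192955533146 bar [ 544.87854084 -127.48669646]
len(131) 130.36087589089598 yaw -35.99409028563937 yaw2 -38.24867904392889
roller_mid [502.61783594 -96.74827838] [502.10073493 -96.37266398]
paddle len(200) 196.41473820241075 yaw 24.999433589179095 w 52.796170447982
paddle_mid [ 531.12848785 -295.95523685] [ 534.37785351 -294.44007186] [ 533.80233259 -294.42681309]
case inner corners z33 [[642.4 329.5]
 [655.3  91.6]
 [409.3  87. ]
 [401.7 319.7]]
case outer corners z33 [[648.7 334.1]
 [655.3  86.4]
 [401.6  79.5]
 [394.6 325.7]]
{'K': array([[297.31863964,   0.        , 252.50370337],
       [  0.        , 297.31863964, 190.58733275],
       [  0.        ,   0.        ,   1.        ]]), 'camera_from_world': array([[ 4.18885242e-01, -9.08038996e-01, -5.80477976e-04,
        -5.24560111e+02],
       [-8.68654136e-01, -4.00902774e-01,  2.91061777e-01,
        -3.78773177e+01],
       [-2.64528159e-01, -1.21417248e-01, -9.56704084e-01,
         3.90733889e+02],
       [ 0.00000000e+00,  0.00000000e+00,  0.00000000e+00,
         1.00000000e+00]])}
t 0.1 pos [ 219.7 -476.6  291.6] rot [-1.7993e+02 -1.0000e-02  2.4740e+01] -> delta [ 414.3 -229.1   92. ] turn units 12.148
```

Request:
carry_out([
  [[414,-229,92,12.15],[414,-229,92,12.15],[414,-229,92,12.15],[414,-229,92,12.15],[414,-229,92,12.15],[414,-229,92,12.15],[414,-229,92,12.15],[414,-229,92,12.15],[414,-229,92,12.15],[414,-229,92,12.15],[414,-229,92,12.15],[414,-229,92,12.15],[414,-229,92,12.15],[414,-229,92,12.15],[414,-229,92,12.15]],
])

```text
time: 1.6
tool_pos: [499.4, -96.8, 200.5]
tcp_rot: [3.141, -0.0, -0.63]
contact_force: [-0.0, 0.5, -0.5]
grip_width: 91.5
```

```bash
cat >> h.py <<'E'
def wpx(M,u,v,z):
    K=np.array(M["K"]);T=np.linalg.inv(np.array(M["camera_from_world"]))
    x=(u-K[0,2]);y=(v-K[1,2]);r=np.hypot(x,y);th=r/K[0,0]
    w=T[:3,:3]@np.array([np.sin(th)*x/r,np.sin(th)*y/r,np.cos(th)]);return T[:3,3]+w*(z-T[2,3])/w[2]
def wproj(M,X):
    K=np.array(M["K"]);c=np.array(M["camera_from_world"])@np.r_[X,1];r=np.hypot(c[0],c[1]);th=np.arctan2(r,c[2])
    return np.array([K[0,2]+K[0,0]*th*c[0]/r,K[1,2]+K[0,0]*th*c[1]/r])
def wshot(n):
    import pickle
    M=bot.camera_model("wrist");p,d=bot.capture("wrist");cv2.imwrite(f"pics/{n}.png",p);pickle.dump((M,d),open(n+".pkl","wb"))
    return M,p,d
E
python3 - <<'E'
from h import *
go(502.5,-96.5,200,-36)
M,p,d=wshot("w1");cv2.imwrite("pics/w1b.png",cv2.resize(p,(800,600),interpolation=cv2.INTER_CUBIC))
E
```

```text
t 1.6 pos [499.4 -96.8 200.5] rot [ 1.7999e+02 -3.0000e-02 -3.6120e+01] -> delta [ 2.3 -2.   0.5] turn units -0.023
```

View pics/w1b.png

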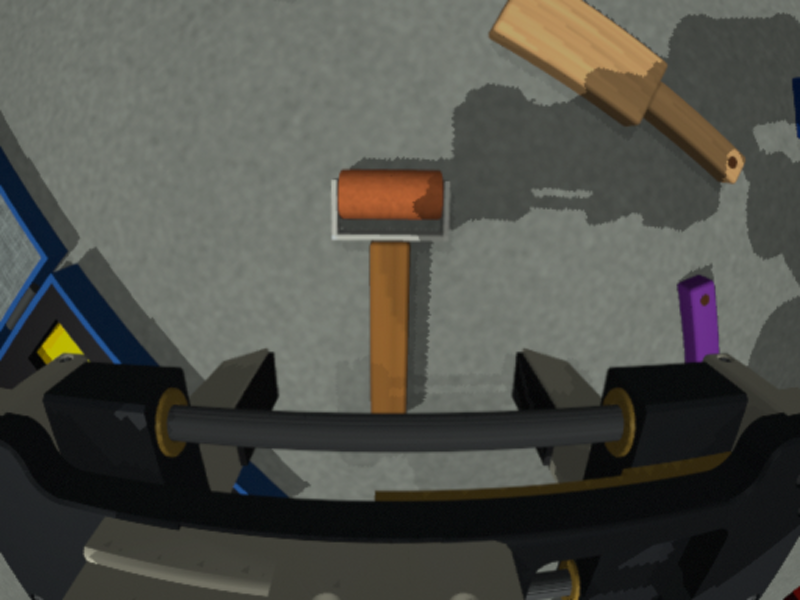

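The wrist view shows the roller squarely between the fingers: handle edges x≈370–409 (y 245) and 372–407 (y 400), frame rear corners (333,240), (448,240).

Run:
```python
from h import *
import pickle;M,d=pickle.load(open("w1.pkl","rb"))
f=lambda u,v,z:wpx(M,(u+.5)/1.5625-.5,(v+.5)/1.5625-.5,z)[:2]
a=(f(370,246,26)+f(409,246,26))/2;b=(f(371.5,400,26)+f(407,400,26))/2
fl,fr=f(333,240,26),f(448,240,26);m=(fl+fr)/2
print("w",np.linalg.norm(f(370,246,26)-f(409,246,26)),"frame w",np.linalg.norm(fl-fr))
ax=a-b;print("yaw",np.degrees(np.arctan2(ax[1],ax[0])),"yaw frame",np.degrees(np.arctan2(*(fl-fr)[::-1]))-90)
y=-36.5;
for y in(-35.5,-36.5,-37.5):
    e=np.array([np.cos(np.radians(y)),np.sin(np.radians(y))]);print(y,"mid",m-31*e)
mid=m-31*np.array([np.cos(np.radians(-36.2)),np.sin(np.radians(-36.2))])
print("handle line offset of a,b from mid:",a,b)
go(*mid,81,-36.2)
```

```text
w 22.79942224074698 frame w 67.33357081798427
yaw -36.40087436693812 yaw frame -36.142694179767425
-35.5 mid [501.35031302 -96.84607136]
-36.5 mid [501.66833141 -96.4083566 ]
-37.5 mid [501.99394054 -95.97625869]
handle line offset of a,b from mid: [ 523.91107513 -112.20293576] [442.05278106 -51.84986817]
t 1.65 pos [499.5 -96.7 200.5] rot [ 1.800e+02 -3.000e-02 -3.612e+01] -> delta [  1.5  -1.4 119.5] turn units 0.016
```

Request:
carry_out([
  [[1.5,-1.4,40,0],[1.5,-1.4,80,0],[1.5,-1.4,110,0],[1.5,-1.4,119.5,0],[1.5,-1.4,119.5,0],[1.5,-1.4,119.5,0]],
])

```text
time: 2.25
tool_pos: [502.7, -95.9, 82.0]
tcp_rot: [-3.141, -0.002, -0.629]
contact_force: [0.2, -0.0, 0.5]
grip_width: 91.7
```

Request:
carry_out([
  [[0,0,0,0],[0,0,0,0],[0,0,0,0],[0,0,0,0],[0,0,0,0],[0,0,0,0],[0,0,0,0],[0,0,0,0],[0,0,0,0],[0,0,0,0]],
], fingers=10)

```text
time: 3.25
tool_pos: [502.0, -95.3, 80.7]
tcp_rot: [3.142, -0.0, -0.628]
contact_force: [0.7, 1.0, -0.9]
grip_width: 23.5
```

Run:
```python
from h import *
o=bot.get_obs();print(o["grip_width"],o["contact_force"])
go(525,215,240,2)
```

```text
23.483778873251246 [ 0.7463863   0.98346823 -0.86144836]
t 3.25 pos [502.  -95.3  80.7] rot [180.    -0.   -36.01] -> delta [-163.8 -264.6 -159.3] turn units -7.602
```

Run:
```python
from h import *
go(440,105,240,2)
```

```text
t 3.25 pos [502.  -95.3  80.7] rot [180.    -0.   -36.01] -> delta [-167.9 -125.6 -159.3] turn units -7.602
```

Request:
carry_out([
  [[0,0,-30,0],[0,0,-70,0],[0,0,-115,0],[-25,-20,-150,-1],[-60,-45,-159,-2.4],[-95,-70,-159,-4],[-130,-96,-159,-5.6],[-160,-119,-159,-7.1],[-168,-126,-159,-7.6],[-168,-126,-159,-7.6],[-168,-126,-159,-7.6],[-168,-126,-159,-7.6]],
])

```text
time: 4.45
tool_pos: [440.6, 104.2, 239.6]
tcp_rot: [3.141, 0.0, 0.032]
contact_force: [-0.0, 0.1, -1.1]
grip_width: 23.7
```

Run:
```python
from h import *
go(440,105,240,2)
M,p,d=wshot("w2");cv2.imwrite("pics/w2b.png",cv2.resize(p,(800,600),interpolation=cv2.INTER_CUBIC))
```

```text
t 4.45 pos [440.6 104.2 239.6] rot [179.97   0.     1.84] -> delta [-0.6 -0.8 -0.4] turn units -0.033
```

View pics/w2b.png

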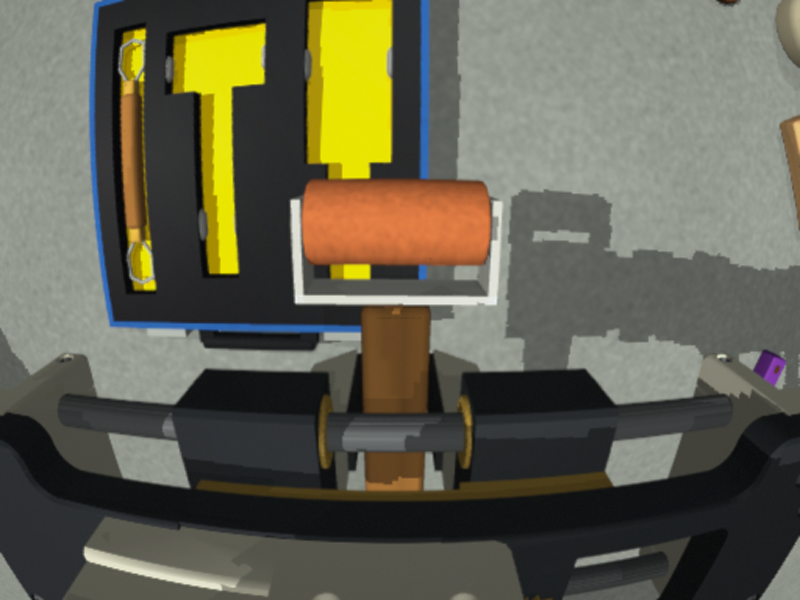

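The held roller sits level; the roller's cutout is fully in sight (head ~(170–265, 25–93), handle down to y≈273), the paddle's partly hidden. I'll rectify to z=33 and fit the cutout's outline.

```bash
cat >> h.py <<'E'
from scipy.optimize import minimize
ROL=np.array([[-102,-14],[28.5,-14],[28.5,-36.5],[74.5,-36.5],[74.5,36.5],[28.5,36.5],[28.5,14],[-102,14]],float)
PAD=np.array([[-122,-14],[-32,-14],[-32,-28],[82,-28],[82,28],[-32,28],[-32,14],[-122,14]],float)
def rectify(M,p,x0,x1,y0,y1,z,s=4):
    X,Y=np.meshgrid(np.arange(x0,x1,1/s),np.arange(y0,y1,1/s),indexing="ij")
    K=np.array(M["K"]);c=np.array(M["camera_from_world"])@np.stack([X,Y,0*X+z,0*X+1]).reshape(4,-1)
    r=np.hypot(c[0],c[1]);k=K[0,0]*np.arctan2(r,c[2])/r
    u=(K[0,2]+k*c[0]).reshape(X.shape).astype("float32");v=(K[1,2]+k*c[1]).reshape(X.shape).astype("float32")
    return cv2.remap(p,u,v,cv2.INTER_LINEAR)
def ymask(im):
    h=cv2.cvtColor(im,cv2.COLOR_BGR2HSV);return cv2.inRange(h,(22,130,60),(36,255,255))/255.
def fit(mask,T,x0,y0,s,g,clip=None):
    H,W=mask.shape
    def rend(q):
        c,sn=np.cos(np.radians(q[2])),np.sin(np.radians(q[2]))
        w=T@np.array([[c,sn],[-sn,c]])+q[:2]
        px=np.stack([(w[:,1]-y0)*s,(w[:,0]-x0)*s],1)
        im=np.zeros((H,W),np.uint8);cv2.fillPoly(im,[np.round(px*256).astype(int)],255,cv2.LINE_AA,8);return im/255.
    def cost(q):
        r=np.abs(rend(q)-mask); return (r if clip is None else r*clip).sum()/s/s
    sim=np.array([g,np.add(g,[4,0,0]),np.add(g,[0,4,0]),np.add(g,[0,0,3])],float)
    R=minimize(cost,g,method="Nelder-Mead",options=dict(initial_simplex=sim,xatol=.02,fatol=.05,maxiter=400))
    return R.x,R.fun,rend(R.x)
E
python3 - <<'E'
from h import *
import pickle;M,d=pickle.load(open("w2.pkl","rb"));p=cv2.imread("pics/w2.png")
x0,x1,y0,y1=400,660,175,275
im=rectify(M,p,x0,x1,y0,y1,33);m=ymask(im)
q,c,r=fit(m,ROL,x0,y0,4,[540,227,2]);print("roller cutout",q,"err mm2",c,"area",m.sum()/16)
x2,x3,y2,y3=500,660,90,180
im2=rectify(M,p,x2,x3,y2,y3,33);m2=ymask(im2);clip=np.ones_like(m2);clip[:120]=0
q2,c2,r2=fit(m2,PAD,x2,y2,4,[550,137,2],clip);print("paddle cutout",q2,c2)
def ov(im,r):
    e=cv2.Canny((r*255).astype("uint8"),50,150);im=im.copy();im[e>0]=(255,0,255);return im[::-1,::-1]
a,b=ov(im,r),ov(im2,r2);b=cv2.copyMakeBorder(b,0,a.shape[0]-b.shape[0],0,0,cv2.BORDER_CONSTANT);o=np.hstack([a,b]);cv2.imwrite("pics/fit1.png",cv2.resize(o,None,fx=.57,fy=.57,interpolation=cv2.INTER_AREA))
th=np.radians((q[2]))
R=np.array([[np.cos(th),np.sin(th)],[-np.sin(th),np.cos(th)]]);print("paddle rel roller in case axes",R@(q2-q)[:2],"expect dy -91")
go(q[0],q[1],150,q[2])
E
```

```text
roller cutout [538.84268142 225.18948248   1.2431433 ] err mm2 1177.603431372549 area 5914.625
paddle cutout [544.5223703  136.38774697   1.69726436] 259.01225490196083
paddle rel roller in case axes [  3.75177697 -88.90405651] expect dy -91
t 4.5 pos [440.6 104.2 239.5] rot [1.7998e+02 1.0000e-02 1.8300e+00] -> delta [ 102.1 -117.8   89.5] turn units 0.117
```

View pics/fit1.png

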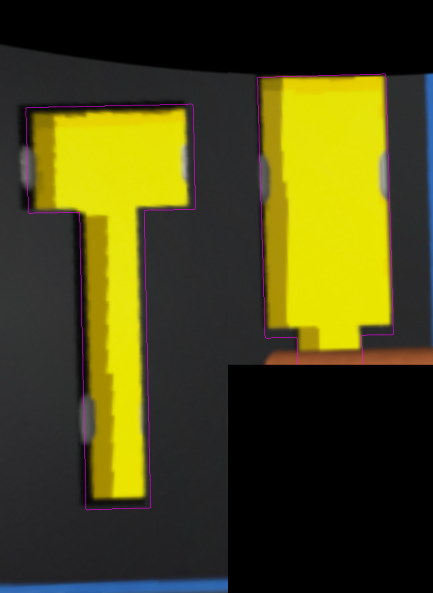

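The fit shows walls are black and only the floor (z=20) is yellow, with shadow; so the visible yellow is the floor outline cut by the z=33 rim. Refit with that model.

```bash
cat >> h.py <<'E'
def fit2(M,mask,T,x0,y0,s,g,clip=None,fixyaw=None):
    H,W=mask.shape;C=np.linalg.inv(np.array(M["camera_from_world"]))[:3,3];k=(C[2]-20)/(C[2]-33)
    def fill(w):
        px=np.stack([(w[:,1]-y0)*s,(w[:,0]-x0)*s],1);im=np.zeros((H,W),np.uint8)
        cv2.fillPoly(im,[np.round(px*256).astype(int)],255,cv2.LINE_AA,8);return im/255.
    def rend(q):
        a=np.radians(q[2] if fixyaw is None else fixyaw);c,sn=np.cos(a),np.sin(a);w=T@np.array([[c,sn],[-sn,c]])+q[:2]
        return fill(w)*fill(C[:2]+(w-C[:2])*k)
    def cost(q):
        r=np.abs(rend(q)-mask); return (r if clip is None else r*clip).sum()/s/s
    sim=np.array([g,np.add(g,[4,0,0]),np.add(g,[0,4,0]),np.add(g,[0,0,3])],float)
    R=minimize(cost,g,method="Nelder-Mead",options=dict(initial_simplex=sim,xatol=.02,fatol=.05,maxiter=400))
    return R.x,R.fun,rend(R.x)
def ov(im,r):
    e=cv2.Canny((r*255).astype("uint8"),50,150);im=im.copy();im[e>0]=(255,0,255);return im[::-1,::-1]
E
python3 - <<'E'
from h import *
import pickle;M,d=pickle.load(open("w2.pkl","rb"));p=cv2.imread("pics/w2.png")
x0,x1,y0,y1=400,660,175,285
im=rectify(M,p,x0,x1,y0,y1,20);m=ymask(im)
q,c,r=fit2(M,m,ROL,x0,y0,4,[538,225,2]);print("roller cutout",q,"err mm2",c,"area",m.sum()/16)
x2,x3,y2,y3=500,660,90,180
im2=rectify(M,p,x2,x3,y2,y3,20);m2=ymask(im2);clip=np.ones_like(m2);clip[:160]=0
clip[(im2.sum(2)==0)]=0
for fy in (None,q[2]):
    q2,c2,r2=fit2(M,m2,PAD,x2,y2,4,[544,137,2],clip,fy);print("paddle cutout",q2,c2)
a,b=ov(im,r),ov(im2,r2);b=cv2.copyMakeBorder(b,0,a.shape[0]-b.shape[0],0,0,cv2.BORDER_CONSTANT);cv2.imwrite("pics/fit2.png",cv2.resize(np.hstack([a,b]),None,fx=.57,fy=.57,interpolation=cv2.INTER_AREA))
th=np.radians((q[2]));R=np.array([[np.cos(th),np.sin(th)],[-np.sin(th),np.cos(th)]]);print("paddle rel roller in case axes",R@(q2-q)[:2],"expect dy -91")
# held roller: rear frame corners, top z
o=bot.get_obs();z=o["tool_pos"][2]-81+26
f=lambda u,v:wpx(M,(u+.5)/1.5625-.5,(v+.5)/1.5625-.5,z)[:2]
A,B=f(295,303),f(497,303);mm=(A+B)/2;e=(A-B)/np.linalg.norm(A-B);ax=np.array([e[1],-e[0]])
print("frame w",np.linalg.norm(A-B),"held yaw",np.degrees(np.arctan2(ax[1],ax[0])),"held mid",mm-31*ax,"tcp",o["tool_pos"])
go(q[0],q[1],150,q[2])
E
```

```text
roller cutout [540.36127387 228.15823501   1.86188301] err mm2 346.2092993079585 area 6440.375
paddle cutout [557.672415   137.26233087   2.06046652] 226.4682737408689
paddle cutout [ 5.49450230e+02  1.37118762e+02 -2.33434952e-01] 208.07452229911573
paddle rel roller in case axes [  6.12626095 -91.28671144] expect dy -91
frame w 68.53769364720208 held yaw 1.8364537374553112 held mid [440.62514899 103.27373039] tcp [440.56714076 104.22096103 239.53658362]
t 4.5 pos [440.6 104.2 239.5] rot [1.7998e+02 1.0000e-02 1.8300e+00] -> delta [ 103.7 -120.7   89.5] turn units -0.006
```

View pics/fit2.png

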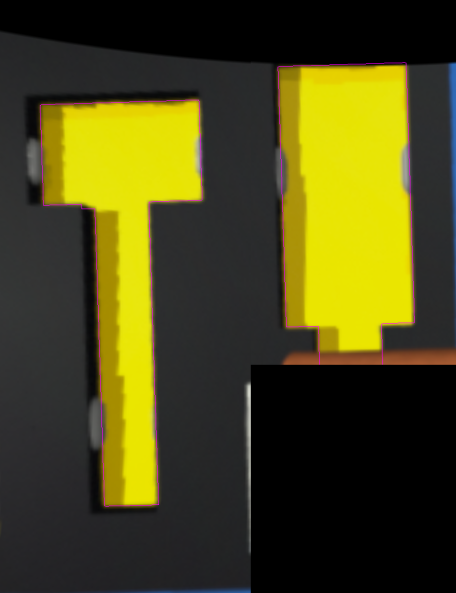

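Request:
carry_out([
  [[25,-30,0,0],[55,-64,0,0],[85,-98,15,0],[103,-119,50,0],[103.7,-121.2,90,0],[103.7,-121.2,108,0],[103.7,-121.2,114,0],[103.7,-121.2,114,0],[103.7,-121.2,114,0]],
])

```text
time: 5.4
tool_pos: [540.6, 229.6, 127.0]
tcp_rot: [-3.141, -0.002, 0.033]
contact_force: [-0.1, -0.4, -0.9]
grip_width: 23.4
```

Run:
```python
from h import *
go(540.3,228.7,106,1.86)
M,p,d=wshot("w3");cv2.imwrite("pics/w3b.png",cv2.resize(p,(800,600),interpolation=cv2.INTER_CUBIC))
```

```text
t 5.4 pos [540.6 229.6 127. ] rot [-1.7997e+02 -1.3000e-01  1.9200e+00] -> delta [-0.4  0.9 21. ] turn units 0.012
```

View pics/w3b.png

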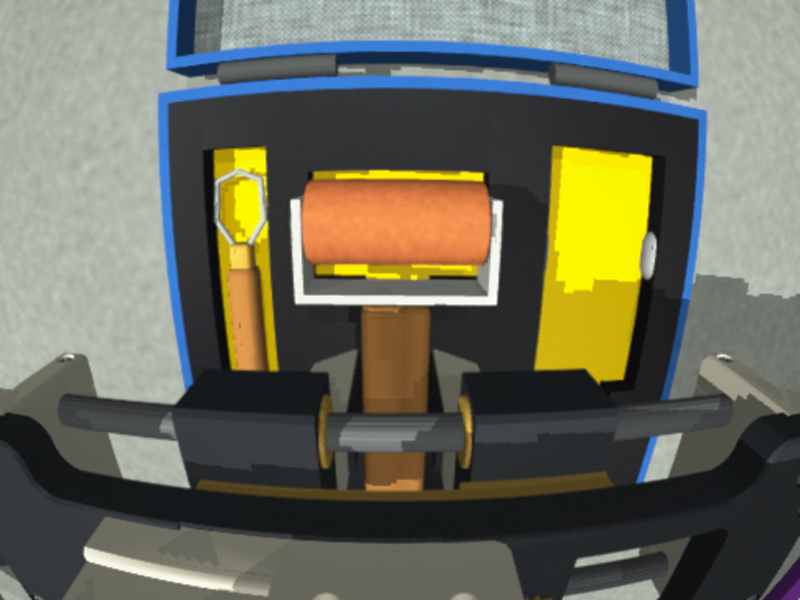

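The roller hovers over its cutout: yellow far floor corners at (312,171) and (485,172), barrel (303–490), frame rear corners (293,303), (498,303) — nearly centred.

Run:
```python
from h import *
import pickle;M,d=pickle.load(open("w3.pkl","rb"));p=cv2.imread("pics/w3.png")
f=lambda u,v,z:wpx(M,(u+.5)/1.5625-.5,(v+.5)/1.5625-.5,z)[:2]
a=np.radians(1.86);ex=np.array([np.cos(a),np.sin(a)]);ey=np.array([-ex[1],ex[0]])
A,B=f(312,171,20),f(485,172,20);print("floor far width(73)",np.linalg.norm(A-B))
L,Rr=f(293,303,72),f(498,303,72);print("frame w",np.linalg.norm(L-Rr))
l,r_=f(303,222,46+15),f(490.5,222,61);print("barrel w(60)",np.linalg.norm(l-r_))
for n,P,Q,off in(("cut",A,B,74.5),("frame",L,Rr,31),("barrel",l,r_,57)):
    m=(P+Q)/2;print(n,m-off*ex, "lat",(m)@ey,"long",m@ex-off)
# fit paddle cutout right now too: use visible region
x2,x3,y2,y3=520,660,90,190
im=rectify(M,p,x2,x3,y2,y3,20);m=ymask(im);clip=np.ones_like(m)
print("mask px",m.sum()/16);q2,c2,r2=fit2(M,m,PAD,x2,y2,4,[546,137,2],clip,1.86);print("paddle",q2,c2);cv2.imwrite("pics/fit3.png",ov(im,r2))
o=bot.get_obs();print("tcp lat,long",o["tool_pos"][:2]@ey,o["tool_pos"][:2]@ex,o["tool_pos"])
```

```text
floor far width(73) 74.43808112270966
frame w 69.61346894468673
barrel w(60) 65.31797044934245
cut [540.19275908 227.61816506] lat 209.96497278155374 long 547.2960407615017
frame [540.70123323 228.96808852] lat 211.29768123440962 long 547.8480620454696
barrel [540.82495688 228.55658709] lat 210.8823808618433 long 547.9583642299034
mask px 5779.875
paddle [549.4170744  137.07026342   1.98028836] 238.65539888504418
tcp lat,long 212.15578774580206 547.7856046691056 [540.61095684 229.82371571 127.32597822]
```

Request:
carry_out([
  [[-0.5,1.1,3,0],[-0.5,1.1,6,0],[-0.5,1.1,9,0],[-0.5,1.1,12,0],[-0.5,1.1,15,0],[-0.5,1.1,17,0],[-0.5,1.1,17,0],[-0.5,1.1,17,0]],
])

```text
time: 6.25
tool_pos: [539.1, 229.0, 108.6]
tcp_rot: [3.141, 0.0, 0.035]
contact_force: [-0.2, -0.3, -1.9]
grip_width: 23.3
```

Request:
carry_out([
  [[0,0,1.5,0],[0,0,3,0],[0,0,4.5,0],[0,0,6,0],[0,0,7.3,0],[0,0,7.3,0],[0,0,7.3,0]],
])

```text
time: 6.95
tool_pos: [539.9, 229.0, 103.0]
tcp_rot: [-3.141, -0.003, 0.035]
contact_force: [-0.9, -1.2, 8.3]
grip_width: 23.8
```

Request:
carry_out([
  [[0,0,0,0],[0,0,0,0],[0,0,0,0],[0,0,-15,0],[0,0,-35,0],[0,0,-45,0],[0,0,-45,0]],
], fingers=46)

```text
time: 7.65
tool_pos: [539.8, 229.2, 147.7]
tcp_rot: [-3.141, -0.003, 0.035]
contact_force: [0.4, -0.7, -0.3]
grip_width: 46.3
```

Request:
carry_out([
  [[-30,0,0,0],[-60,0,0,0],[-65,0,0,0],[-65,0,0,0],[-65,0,5,0],[-65,0,10,0],[-65,0,15,0],[-65,0,15,0]],
], fingers=0)

```text
time: 8.45
tool_pos: [474.1, 226.5, 130.2]
tcp_rot: [3.141, 0.002, 0.034]
contact_force: [0.5, 0.6, 0.0]
grip_width: 0.6
```

Run:
```python
from h import *
a=np.radians(1.95);go(540-65*np.cos(a),228.7-65*np.sin(a),112,1.95)
o=bot.get_obs();print(o["contact_force"],o["grip_width"])
```

```text
t 8.45 pos [474.1 226.5 130.2] rot [1.7997e+02 1.0000e-01 1.9700e+00] -> delta [ 1.   0.  18.2] turn units 0.004
[0.45783648 0.58608397 0.049158  ] 0.5639373374879258
```

Request:
carry_out([
  [[1,0,6,0],[1,0,11,0],[1,0,14,0],[1,0,16,0],[1,0,18,0],[1,0,19,0],[1,0,20,0],[1,0,20,0],[1,0,20,0]],
])

```text
time: 9.35
tool_pos: [474.7, 226.8, 112.0]
tcp_rot: [3.142, 0.001, 0.035]
contact_force: [-3.5, 0.2, 6.9]
grip_width: 0.4
```

Request:
carry_out([
  [[0,0,1,0],[0,0,2,0],[0,0,3,0],[0,0,3,0],[0,0,3,0]],
])

```text
time: 9.85
tool_pos: [474.8, 226.8, 111.6]
tcp_rot: [-3.141, -0.001, 0.035]
contact_force: [-10.0, -3.1, 30.4]
grip_width: 0.2
```

Request:
carry_out([
  [[0,0,-10,0],[0,0,-25,0],[40,0,-28,0],[80,0,-28,0],[115,0,-28,0],[122,0,-26,0],[122,0,-20,0],[122,0,-15,0],[122,0,-12,0],[122,0,-12,0]],
])

```text
time: 10.85
tool_pos: [595.8, 231.1, 119.8]
tcp_rot: [3.141, 0.002, 0.035]
contact_force: [-0.1, -0.1, 0.8]
grip_width: 0.6
```

Request:
carry_out([
  [[0,0,3,0],[0,0,5,0],[0,0,7,0],[0,0,8,0],[0,0,9,0],[0,0,9,0]],
])

```text
time: 11.45
tool_pos: [597.0, 231.1, 115.1]
tcp_rot: [-3.141, -0.002, 0.035]
contact_force: [-8.5, -2.5, 22.8]
grip_width: 0.7
```

Request:
carry_out([
  [[0,0,1,0],[0,0,1,0],[0,0,-20,0],[0,0,-60,0],[0,0,-90,0],[0,0,-90,0]],
])

```text
time: 12.05
tool_pos: [599.0, 231.6, 206.8]
tcp_rot: [-3.14, -0.01, 0.035]
contact_force: [0.0, 0.2, -0.3]
grip_width: 0.5
```

Run:
```python
from h import *
o=bot.get_obs()
p,d=bot.capture("side");cv2.imwrite("pics/s1.png",p)
go(533.5,-294.8,205,25)
```

```text
t 12.1 pos [598.  231.3 204. ] rot [-179.94   -0.3     1.99] -> delta [-82.7 523.5  -2. ] turn units -4.602
```

Request:
carry_out([
  [[-83,523,-1,-4.6],[-83,523,-1,-4.6],[-83,523,-1,-4.6],[-83,523,-1,-4.6],[-83,523,-1,-4.6],[-83,523,-1,-4.6],[-83,523,-1,-4.6],[-83,523,-1,-4.6],[-83,523,-1,-4.6],[-83,523,-1,-4.6],[-83,523,-1,-4.6],[-83,523,-1,-4.6],[-83,523,-1,-4.6],[-83,523,-1,-4.6],[-83,523,-1,-4.6]],
], fingers=91.5)

```text
time: 13.6
tool_pos: [532.5, -293.0, 202.1]
tcp_rot: [-3.141, 0.0, 0.438]
contact_force: [0.2, 0.1, 0.1]
grip_width: 91.2
```

Run:
```python
from h import *
go(533.5,-294.8,205,25)
M,p,d=wshot("w4");a=cv2.resize(p[:300],(800,469),interpolation=cv2.INTER_CUBIC)
cv2.imwrite("pics/w4b.png",a)
```

```text
t 13.6 pos [ 532.5 -293.   202.1] rot [-1.7995e+02  2.0000e-02  2.5100e+01] -> delta [ 0.1  2.  -2.9] turn units 0.02
```

View pics/w4b.png

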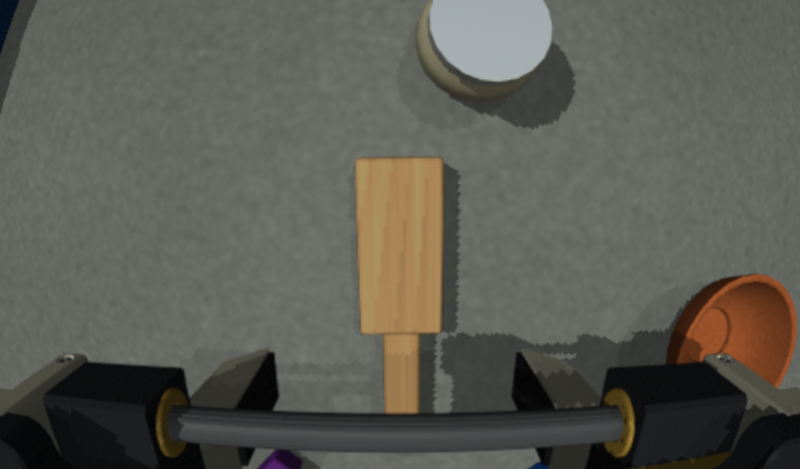

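Paddle blade corners at (357,158), (442,157), (441,333), (361,333); handle x 385–419 below; jar and bowl are clear of the fingers.

Run:
```python
from h import *
import pickle;M,d=pickle.load(open("w4.pkl","rb"))
f=lambda u,v,z=22:wpx(M,(u+.5)/1.5625-.5,(v+.5)/1.5633-.5,z)[:2]
a,b,c,e=f(357,158),f(442,157),f(441,333),f(361,333)
t=(a+b)/2;r=(c+e)/2;ax=t-r;L=np.linalg.norm(ax);y=np.degrees(np.arctan2(ax[1],ax[0]));ax/=L
h=(f(385,400)+f(418.5,400))/2;ax2=t-h
print("blade len(110)",L,"w(52)",np.linalg.norm(a-b),np.linalg.norm(c-e),"yaw",y,np.degrees(np.arctan2(*ax2[::-1])))
mid=((t-80*ax)+(r+30*ax))/2;print("mid",t-80*ax,r+30*ax);go(*mid,81,y)
```

```text
blade len(110) 108.27228833358535 w(52) 49.32876659485857 50.52404260801648 yaw 25.752133171969454 25.822666476819897
mid [ 533.87070326 -296.36812201] [ 535.42682217 -295.61746794]
t 13.65 pos [ 532.6 -293.2  202.3] rot [-1.7998e+02  1.0000e-02  2.5100e+01] -> delta [  0.7   3.5 121.3] turn units -0.131
```

Request:
carry_out([
  [[0.7,3,40,-0.13],[0.7,3,80,-0.13],[0.7,3,110,-0.13],[0.7,3,121.3,-0.13],[0.7,3,121.3,-0.13],[0.7,3,121.3,-0.13],[0.7,3,121.3,-0.13]],
])

```text
time: 14.35
tool_pos: [535.2, -297.5, 83.2]
tcp_rot: [3.138, -0.002, 0.448]
contact_force: [0.5, 0.2, -0.4]
grip_width: 91.5
```

Request:
carry_out([
  [[0,0,0,0],[0,0,0,0],[0,0,0,0],[0,0,0,0],[0,0,0,0],[0,0,0,0],[0,0,0,0],[0,0,0,0]],
], fingers=35)

```text
time: 15.15
tool_pos: [534.1, -296.9, 81.1]
tcp_rot: [-3.141, 0.0, 0.447]
contact_force: [-0.1, -0.4, 1.4]
grip_width: 51.6
```

Run:
```python
from h import *
go(549.4,137.2,200,1.9)
```

```text
t 15.15 pos [ 534.1 -296.9   81.1] rot [-1.7999e+02  1.0000e-02  2.5640e+01] -> delta [ 201.6 -384.8 -118.9] turn units 4.748
```

Request:
carry_out([
  [[0,0,-30,0],[0,0,-70,0],[0,0,-110,0],[20,-38,-119,0.5],[42,-80,-119,1],[64,-122,-119,1.5],[86,-164,-119,2],[108,-206,-119,2.6],[130,-248,-119,3.1],[152,-290,-119,3.6],[174,-332,-119,4.2],[192,-366,-119,4.6],[201.6,-384.8,-119,4.75],[201.6,-384.8,-100,4.75],[201.6,-384.8,-65,4.75],[201.6,-384.8,-49,4.75],[201.6,-384.8,-49,4.75],[201.6,-384.8,-49,4.75],[201.6,-384.8,-49,4.75]],
])

```text
time: 17.05
tool_pos: [550.2, 137.1, 131.3]
tcp_rot: [-3.142, -0.002, 0.033]
contact_force: [-0.2, 0.3, -2.2]
grip_width: 51.5
```

Run:
```python
from h import *
go(549.4,137.2,128,1.9)
M,p,d=wshot("w5");a=cv2.resize(p[:300],(800,469),interpolation=cv2.INTER_CUBIC)
cv2.imwrite("pics/w5b.png",a)
```

```text
t 17.05 pos [550.2 137.1 131.3] rot [-1.80e+02 -1.40e-01  1.88e+00] -> delta [-0.8 -0.1  3.3] turn units -0.003
```

View pics/w5b.png

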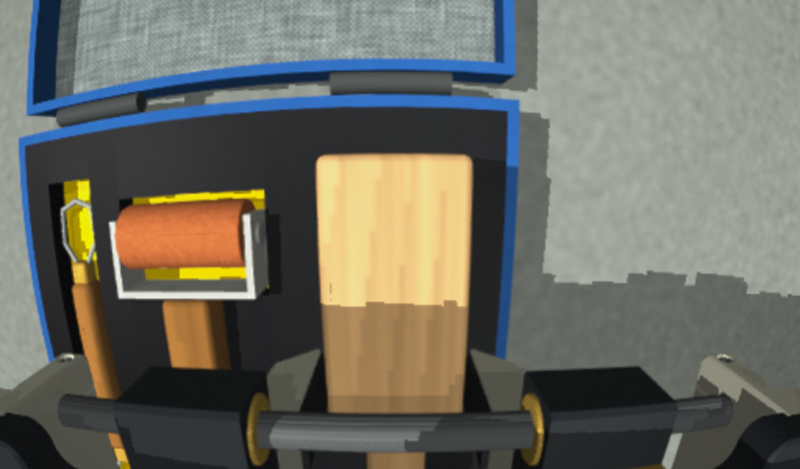

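Run:
```python
from h import *
import pickle;M,d=pickle.load(open("w5.pkl","rb"))
f=lambda u,v,z:wpx(M,(u+.5)/1.5625-.5,(v+.5)/1.5633-.5,z)[:2]
a=np.radians(1.9);ex=np.array([np.cos(a),np.sin(a)]);ey=np.array([-ex[1],ex[0]])
z=72.2;A,B=f(316.5,157,z),f(472.5,157,z);m=(A+B)/2
o=bot.get_obs();t=o["tool_pos"][:2]
print("tip w",np.linalg.norm(A-B),"mid rel tcp long",(m-80*ex-t)@ex,"lat",(m-t)@ey)
for v in(250,):
    A,B=f(320,300,z),f(469,300,z);print("w",np.linalg.norm(A-B),"lat",((A+B)/2-t)@ey)
# seated roller: rear frame corners at z46, far floor edge of its cutout
L,R=f(118,299,46),f(249,299,46);print("frame w(68)",np.linalg.norm(L-R),"roller mid",(L+R)/2-31*ex)
F=f(264,190,20);print("far right floor corner -> cutout", F-74.5*ex+36.5*ey)
# case right outer top edge: fit lateral
for u,v in((519,103),(516,170)):
    for zz in(33,):print("case edge",f(u,v,zz),"lat",f(u,v,zz)@ey,"-> paddle axis lat",f(u,v,zz)@ey+123-71.5)
print("tcp lat",t@ey)
```

```text
tip w 50.79084267021953 mid rel tcp long -0.37499951924678404 lat -0.41033267625164216
w 51.4939049576029 lat -0.40853591703376535
frame w(68) 65.87288959873973 roller mid [539.48149268 229.74790791]
far right floor corner -> cutout [539.07070617 231.40473478]
case edge [655.7749883   88.81178974] lat 67.02062571116976 -> paddle axis lat 118.52062571116977
case edge [627.31287246  88.71891615] lat 67.87146971660542 -> paddle axis lat 119.37146971660542
tcp lat 118.81946245211272
```

Request:
carry_out([
  [[-1.1,-0.5,4,0],[-1.1,-0.5,8,0],[-1.1,-0.5,12,0],[-1.1,-0.5,15,0],[-1.1,-0.5,18,0],[-1.1,-0.5,21,0],[-1.1,-0.5,21,0],[-1.1,-0.5,21,0]],
])

```text
time: 17.9
tool_pos: [548.2, 137.6, 109.0]
tcp_rot: [3.142, 0.0, 0.033]
contact_force: [-0.7, 0.6, -0.8]
grip_width: 51.6
```

Request:
carry_out([
  [[0,0,1.5,0],[0,0,3,0],[0,0,4.5,0],[0,0,5.5,0],[0,0,5.5,0],[0,0,5.5,0]],
])

```text
time: 18.5
tool_pos: [549.0, 138.1, 105.0]
tcp_rot: [-3.141, -0.003, 0.032]
contact_force: [-1.2, 0.9, 8.2]
grip_width: 51.1
```

Request:
carry_out([
  [[0,0,0,0],[0,0,0,0],[0,0,0,0],[0,0,-15,0],[0,0,-30,0],[0,0,-35,0],[0,0,-35,0]],
], fingers=72)

```text
time: 19.2
tool_pos: [548.6, 137.6, 139.1]
tcp_rot: [3.142, -0.001, 0.033]
contact_force: [0.5, 0.2, -0.7]
grip_width: 72.0
```

Request:
carry_out([
  [[-30,0,0,0],[-60,0,0,0],[-85,0,0,0],[-85,0,0,0],[-85,0,0,0],[-85,0,0,0],[-85,0,5,0],[-85,0,10,0],[-85,0,15,0],[-85,0,15,0]],
], fingers=0)

```text
time: 20.2
tool_pos: [463.0, 134.7, 122.5]
tcp_rot: [3.141, 0.002, 0.033]
contact_force: [-0.3, -0.1, 0.6]
grip_width: 1.4
```

Pressing the handle: expected home at TCP z ≈ 108.

Request:
carry_out([
  [[0,0,4,0],[0,0,7,0],[0,0,9,0],[0,0,11,0],[0,0,13,0],[0,0,15,0],[0,0,16,0],[0,0,16,0]],
])

```text
time: 21.0
tool_pos: [462.8, 134.8, 108.2]
tcp_rot: [3.141, 0.001, 0.033]
contact_force: [-5.1, -1.0, 10.4]
grip_width: 0.4
```

Request:
carry_out([
  [[0,0,1,0],[0,0,2,0],[0,0,2.5,0],[0,0,2.5,0]],
])

```text
time: 21.4
tool_pos: [463.2, 134.8, 107.6]
tcp_rot: [3.141, -0.001, 0.033]
contact_force: [-9.3, -2.6, 28.7]
grip_width: 0.3
```

Request:
carry_out([
  [[0,0,-10,0],[0,0,-22,0],[40,0,-24,0],[80,0,-24,0],[115,0,-24,0],[120,0,-20,0],[120,0,-15,0],[120,0,-12,0],[120,0,-12,0]],
])

```text
time: 22.3
tool_pos: [581.6, 138.8, 116.3]
tcp_rot: [3.141, 0.003, 0.033]
contact_force: [-0.4, -0.6, 0.6]
grip_width: 0.6
```

Request:
carry_out([
  [[0,0,3,0],[0,0,5,0],[0,0,7,0],[0,0,9,0],[0,0,11,0],[0,0,12,0],[0,0,12,0],[0,0,12,0]],
])

```text
time: 23.1
tool_pos: [583.2, 138.8, 107.7]
tcp_rot: [3.141, -0.001, 0.033]
contact_force: [-7.9, -2.1, 18.8]
grip_width: 0.4
```

Request:
carry_out([
  [[0,0,1,0],[0,0,2,0],[0,0,2,0],[0,0,2,0]],
])

```text
time: 23.5
tool_pos: [583.2, 138.8, 107.5]
tcp_rot: [3.141, -0.002, 0.033]
contact_force: [-12.4, -1.8, 33.6]
grip_width: 0.4
```

Request:
carry_out([
  [[0,0,-10,0],[0,0,-22,0],[-40,0,-24,0],[-80,0,-24,0],[-115,0,-24,0],[-120,0,-18,0],[-120,0,-10,0],[-120,0,-5,0],[-120,0,-2,0],[-120,0,0,0],[-120,0,0,0]],
])

```text
time: 24.6
tool_pos: [464.7, 134.9, 107.4]
tcp_rot: [3.142, -0.003, 0.033]
contact_force: [-17.1, -3.2, 55.4]
grip_width: 0.4
```

Request:
carry_out([
  [[0,0,-20,0],[0,0,-60,0],[0,0,-110,0],[-20,50,-150,0],[-30,100,-180,0],[-30,150,-180,0],[-30,200,-180,0],[-30,250,-180,0],[-30,250,-180,0],[-30,250,-180,0]],
])

```text
time: 25.6
tool_pos: [442.7, -119.6, 282.9]
tcp_rot: [3.141, -0.001, 0.028]
contact_force: [0.5, 0.2, -0.0]
grip_width: 0.2
```

Run:
```python
from h import *
o=bot.get_obs();print(o["time"],o["tool_pos"],o["contact_force"])
a=np.radians(1.9);ex=np.array([np.cos(a),np.sin(a)]);ey=np.array([-ex[1],ex[0]])
ims=[]
for c in("top","side"):
    D=[];
    for i in range(4): p,d=bot.capture(c);D.append(np.where(d>0,d,np.nan))
    D=np.nanmedian(D,0)
    M=bot.camera_model(c);K=np.array(M["K"]);T=np.array(M["camera_from_world"]);Ti=np.linalg.inv(T)
    def hz(P,lat,lon,z):
        zs=[]
        for dl in np.arange(-6,6.1,2):
            for dm in(-5,-2.5,0,2.5,5):
                X=np.r_[P+ex*(lon+dl)+ey*(lat+dm),z,1];q=K@(T@X)[:3];u,v=np.round(q[:2]/q[2]).astype(int)
                r=np.linalg.inv(K)@np.array([u,v,1]);zs.append((Ti@np.r_[r*D[v,u],1])[2])
        return round(float(np.nanmedian(zs)),1)
    ro=np.array([539.9,228.7]);pa=np.array([549.2,137.8])
    print(c,"roller handle(46)",[hz(ro,0,l,46) for l in(-90,-60,-30,0,20)],"paddle(42)",[hz(pa,0,l,42) for l in(-105,-80,-45,-15,20,45,70)],"insert(33)",[hz(ro,-45,l,33) for l in(-70,0,60)])
    u0,v0,u1,v1=(90,100,250,230) if c=="top" else (0,0,512,384)
    ims.append(p)
cv2.imwrite("pics/end_side.png",cv2.resize(ims[1],(800,600),interpolation=cv2.INTER_CUBIC))
```

```text
25.6 [ 442.70793455 -119.57531352  282.9151167 ] [ 0.45078021  0.1677579  -0.01040362]
top roller handle(46) [44.7, 44.6, 44.3, 44.6, 44.7] paddle(42) [40.9, 41.5, 40.9, 41.1, 40.3, 40.7, 40.9] insert(33) [32.0, 31.9, 32.2]
side roller handle(46) [47.5, 47.9, 47.6, 48.0, 47.6] paddle(42) [43.4, 44.2, 44.0, 43.3, 43.5, 43.5, 43.8] insert(33) [34.6, 34.4, 45.4]
```

View pics/end_side.png

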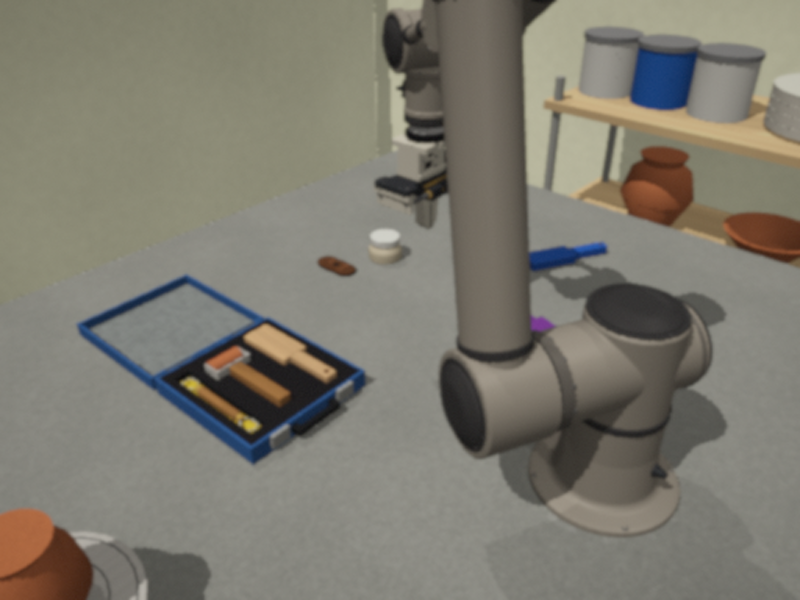

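Both tools lie level in the case: relative to the insert, the roller handle stands about 13 mm proud and the paddle about 9 mm, along their whole lengths. The trimming tool, rib and jar are undisturbed.

```bash
python3 -c "
from plant import bot
print(bot.close_job())"
```

```text
the job is handed in; nothing more can be done
None
```

I put the roller and then the paddle into their own cutouts, pressed each one home at both nub pairs with the closed fingertips, let go and moved the arm clear. I then handed the job in at about 26 s, and it reports no verdict.

- **Pressing:** Every press point stopped within about 1 mm of its fully-home height.
    - The forces were 23 to 34 N, above the 8 to 17 N that the nubs need.
    - One repeat press on the paddle handle read 55 N at the wrist, more than I intended but under the 120 N limit. The contact was with the fingertips.
- **Level check:** In the top camera's depth, the roller handle stands about 12.6 mm above the insert (13 expected) and the paddle about 9 mm (9 expected). Both are level along their length to within about 1 mm.
- **Disagreements:** The side camera gave about the same heights above the insert, but its absolute heights are 2 to 3 mm higher than the top camera's. One of its three insert readings (45 mm) was off; I took it to have landed on a tool, and did not check.
- **Other objects:** In the last view, the trimming tool, rib and jar look unmoved. The bowl was hidden behind the arm, but no move went near it.

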